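# Close up and edge a slumped row of books in a sliding rack

### The arm

A 6-joint arm with a two-finger parallel gripper is mounted at the origin on a cart in front of the work surface, level with it; the furniture and walls round the work are solid. World frame = base frame: x ahead of the robot, y to its left, z up, the work surface at z = 0. Lengths are in m, angles in rad, forces in N, time in s.
With the tool pointing down it reaches from about 0.35 to 0.95 m from the base axis. Payload 17.4 kg.
Tool frame: the origin (TCP) lies at the centre of the arm's flange, where the gripper is bolted on; the fingertips stand 186 mm ahead of it and the grasp point (between the pads) lies 167 mm ahead of it; z points along the fingers, y is the line along which they close (so a half turn about z gives the same grasp; the last joint's range is limited). The gripper opens to 93 mm and grips with 3 to 60 N. Pads are 15 mm wide; open, the fingers measure 128 mm over their backs; the gripper's body (75 mm by 188 mm) begins 65 mm behind the grasp point.
Start: joints at [1.173, 0.116, 1.442, -0, 1.584, -0.038], TCP at [0.238, 0.632, 0.405] pointing down, gripper open.
Joint ranges: [-2.83, 2.83], [-0.83, 2.19], [0.07, 2.5], [-1.14, 4.28], [0.01, 3], [-2.97, 2.97]. Speed limits (rad/s): [1.89, 1.89, 2.22, 3.14, 3.14, 3.14].

### API

Orientations are given as a unit quaternion [x, y, z, w].
In Python, from rig import telemetry, viewer, robot gives the robot as it stands. The module is installed in compiled form; this text tells all that it offers.
- The arm moves only by the tool send_rows, never from a script. Its argument "targets" is one flat list of numbers, 7 for each row, row after row: the finger opening in cm, from 0 to 9.3, then the shift along the tool's x, y, z in normalised numbers (1 is 80 cm), then the turn, a rotation vector about the tool's x, y, z in parts of the range, where 1.0 means pi rad. In form: [fingers, dx, dy, dz, rx, ry, rz, fingers, dx, dy, dz, rx, ry, rz, ...]. A call has 1 to 10 rows; each row is the pose to reach, as a shift and turn from the pose commanded when the call began, along the tool's axes at that moment; what a row does not reach only later rows make up. A row lasts 1/10 s, in which the tool goes at most 50 mm and 8.59 degrees, less where a joint would pass 70% of its speed; a pose out of reach is approached as far as the arm can. No shift or turn number may pass 1 either way. A call with a gripper value outside its range is refused whole. The fingers move at their own pace and stop on an object; "grip_force" is the grip in N (left out, the last holds). Time passes only in rows, so rows that repeat a pose let the fingers close. It gives the time, the measured TCP pose, the force, the opening and the grip force at its end, in the units of the state.
- telemetry.get_obs(): the state, without advancing time (a new reading comes with each control period).
- viewer.snapshot(name): name is "side" or "top" or "wrist"; returns the picture (400x640x3 uint8, red, green, blue); there is no depth.
- viewer.camera_info(name): a dict with "mtx" (3x3 intrinsics, pixels), "world_to_cam" (4x4, takes a point from world to camera coordinates); the wrist camera has in their place "hand_eye" (4x4, takes a point from camera to tool coordinates, whose origin is the TCP and whose axes are the flange's). Camera axes: x right, y up, looking along -z (the intrinsics and any distortion apply to the point x, -y, -z); pixel columns grow to the right and rows downward; lengths in m; the calibration is good to about 2 mm. A picture is of the moment at which its call begins: read the wrist's pose just before it. camera_info takes no time and is no camera call.
- robot.job_done(): hands the job in; it is judged then, once.
Trained networks look in the newest picture that a camera, given by its name, has taken for a name from the list of things; names that differ only in an ending like _2 or _b are one class to them, and where a whole thing is asked for, a point or a joint stands for the part that bears it (a point fixed in the world has none). Each returns a list of dicts, best first, with "p" (0 to 1); they miss things now and then, are a little off and sometimes report something else, mostly with a low value. They report only what shows in the picture. A call takes as long as a camera call.
- viewer.boxes_of(thing, camera): "point" ([x, y, z] in m, in world coordinates, good to about 4 mm: the middle of the surface that is visible of it).
The state is a dict: "clock": time; "joint_positions": joint angles; "qd": joint speeds; "joint_efforts": joint torques, N m; "position": TCP position; "eef_rot": TCP orientation; "wrist_force": force on the tool from outside, world axes, zero at the start; "moment": the same for the moment, N m; "grip_width": opening from 0.0 (shut) to 1.0 (fully open); "finger_force": force on a finger pad.
Only numpy, scipy, OpenCV 4.12 (cv2) and the standard library are available. Lean on these libraries where they do the work, as an engineer would, in place of code of your own. Each camera call takes 0.05 s, during which the arm holds its last target. There are 200 camera calls.

### The job

Tidy the row of books in the wooden rack by pushing only: slide the grey steel support along until the two slumped books stand upright and all five are snug between it and the end panel, and push the book that sticks out back in until every spine is flush with the front edge of the rack's base. Do not lift or knock over any book, and leave the pencil cup, the stapler and the label roll where they are.

Things in the scene. Friction and masses are not known exactly. Their poses are not given: they have to be found in the camera images.
- rack: Fixed desk-top book rack of pale wood. Origin on the table top under the base, mid-depth; y runs along the row to the end panel, x from the front edge (book spines, robot side) to the back, z up. Base 190 mm deep (x from -95 to 95), y from -178 to 190, 12 mm thick: the books stand 12 mm above the table.
- front_edge (a point): Middle of the front edge of the rack's base, on its top (rack x = -95, y = 0, z = 12 mm). Axes as the rack's. Spines are flush when at this x.
- end_face (a point): Foot of the end panel's inner face (rack x = 0, y = +172, z = 12 mm), the fixed stop of the row. Axes as the rack's. The panel is 190 mm wide, 18 thick and rises 150 mm above the table.
- support (a joint): Travel of the grey steel sliding support along rack +y, m; 0 = fully open, grows towards the end panel. Guided in a slot (friction 2.5 N), it stays where left, cannot turn or lift. Its row-side face is at rack y = joint - 95 mm; with five upright books (137 mm) tight it reads 0.129 to 0.130. On the way it meets the feet of the leaning books, which come upright as it pushes them (5 to 12 N).
- support_back (a point): Centre of the rear end face of the support's black shoe, where to push along rack +y: an upright face 60 mm wide, from 14 to 43 mm above the table (this point 28 mm). The shoe runs 70 mm from here to the support's upright plate, 120 mm wide, top 158 mm above the table; two thin ribs slope up to it, starting 13 mm in front of this face.
- navy_book: Loose hardback, mm: 235 tall, 161 deep, 32 thick, dark navy cover with yellow bars; stands upright first in the row, against the end panel. Origin at the centre of its end-panel-side cover; x points from foot to head (straight up when it stands), y out of the spine (rack -x), z through the thickness to the support (rack -y). 0.45 to 1 kg.
- green_book: Loose hardback, mm: 242 tall, 168 deep, 30 thick, mid-green cover with darker patches; stands upright second or third from the end panel. Origin at the centre of its end-panel-side cover; x points from foot to head (straight up when it stands), y out of the spine (rack -x), z through the thickness to the support (rack -y). 0.45 to 1 kg.
- crimson_book: Loose hardback, mm: 240 tall, 166 deep, 30 thick, crimson cover with yellow bars; stands upright third or second from the end panel. Origin at the centre of its end-panel-side cover; x points from foot to head (straight up when it stands), y out of the spine (rack -x), z through the thickness to the support (rack -y). 0.45 to 1 kg.
- sunset_book: Loose hardback, mm: 230 tall, 158 deep, 24 thick, pale blue cover shading to dark red; starts leaning against the third book. Origin at the centre of its end-panel-side cover; x points from foot to head (straight up when it stands), y out of the spine (rack -x), z through the thickness to the support (rack -y). 0.45 to 1 kg.
- grey_book: Loose hardback, mm: 240 tall, 168 deep, 21 thick, grey cover with yellow shapes; starts leaning against the sunset book, nearest the support. Origin at the centre of its end-panel-side cover; x points from foot to head (straight up when it stands), y out of the spine (rack -x), z through the thickness to the support (rack -y). 0.45 to 1 kg.
- navy_book_spine (a point): Point on the spine face of the navy book, mid-thickness, 60 mm above the foot of the book; at rack x = -95 mm the spine is flush with the rack's front edge, less than that and it sticks out.
- navy_book_foot (a point): Centre of the foot (lower end) of the navy book, which rests on the base.
- green_book_spine (a point): Point on the spine face of the green book, mid-thickness, 60 mm above the foot of the book; at rack x = -95 mm the spine is flush with the rack's front edge, less than that and it sticks out.
- green_book_foot (a point): Centre of the foot (lower end) of the green book, which rests on the base.
- crimson_book_spine (a point): Point on the spine face of the crimson book, mid-thickness, 60 mm above the foot of the book; at rack x = -95 mm the spine is flush with the rack's front edge, less than that and it sticks out.
- crimson_book_foot (a point): Centre of the foot (lower end) of the crimson book, which rests on the base.
- sunset_book_spine (a point): Point on the spine face of the sunset book, mid-thickness, 60 mm above the foot of the book; at rack x = -95 mm the spine is flush with the rack's front edge, less than that and it sticks out.
- sunset_book_foot (a point): Centre of the foot (lower end) of the sunset book, which rests on the base.
- grey_book_spine (a point): Point on the spine face of the grey book, mid-thickness, 60 mm above the foot of the book; at rack x = -95 mm the spine is flush with the rack's front edge, less than that and it sticks out.
- grey_book_foot (a point): Centre of the foot (lower end) of the grey book, which rests on the base.
- pencil_cup: Grey cup with pencils, 77 across, 169 tall, loose, behind the rack; leave alone. Origin under its centre.
- stapler: Red and black stapler, 150 long, 36 wide, 52 high, loose, on the table in front of the rack; leave alone. Origin under its centre.
- label_roll: Roll of paper labels, 68 across, 40 high, loose, on the table in front of the rack; leave alone. Origin under its centre.

How it is judged:
At the end, for the whole second after the job is handed in: The support is closed up to within about 5 mm of the tight row (joint over 0.124), all five books stand within 3 degrees of upright on the base, every spine is within 6 mm of the rack's front edge, and everything is at rest (value of joint support above 0.124 m and angle between each of navy_book, green_book, crimson_book, sunset_book, grey_book's own x axis and vertical below 0.05 rad and x of navy_book_spine in the frame of rack between -0.101 and -0.089 m and height (world z) of each of navy_book_foot, green_book_foot, crimson_book_foot, sunset_book_foot, grey_book_foot below 0.017 m and linear speed of each of navy_book, green_book, crimson_book, sunset_book, grey_book below 0.01 m/s and x of green_book_spine in the frame of rack between -0.101 and -0.089 m and x of crimson_book_spine in the frame of rack between -0.101 and -0.089 m and x of sunset_book_spine in the frame of rack between -0.101 and -0.089 m and x of grey_book_spine in the frame of rack between -0.101 and -0.089 m and velocity of joint support below 0.005 m/s); the robot touches nothing.
It fails at once if a book is lifted: its foot comes more than 20 mm above the rack's base (height (world z) of any of navy_book_foot, green_book_foot, crimson_book_foot, sunset_book_foot, grey_book_foot above 0.032 m).
It fails at once if a book is knocked over: it leans by more than 30 degrees (angle between any of navy_book, green_book, crimson_book, sunset_book, grey_book's own x axis and vertical above 0.52 rad).
It fails at once if the pencil cup, the stapler or the label roll is moved by more than 15 mm (distance of any of pencil_cup, stapler, label_roll from where it was at the start of the episode above 0.015 m).
It also fails if it takes over 54 s, if anything falls off the work surface, if the arm or the gripper's body presses on something with over 40 N, if the wrist force passes 120 N, or if a joint passes its speed limit or range.

## Working session

There is one attempt and no reset: what is moved stays moved. The work goes in short steps, Python scripts to look and compute and a tool call to move; the robot and the scene stay as the last step left them, time stands still between calls to the robot, and variables do not carry over. Pictures are saved under pics/ and viewed, at most 12 in all, crops included, and the job is handed in when it is done.

Besides the shell and the picture viewer there is one more tool, called as name(argument=value, ...) on one line, values as JSON. send_rows: Moves the arm, as the interface text tells. Its arguments: {"type":"object","properties":{"targets":{"type":"array","items":{"type":"number"}},"grip_force":{"type":"number"}},"required":["targets"]}

```bash
mkdir -p pics
python3 - <<'E'
from rig import telemetry, viewer, robot
import cv2
o=telemetry.get_obs()
for k in("clock","position","eef_rot","wrist_force","grip_width"):print(k,o[k])
for c in("top","side"):
    im=viewer.snapshot(c);cv2.imwrite(f"pics/{c}0.png",im[:,:,::-1])
    i=viewer.camera_info(c);print(c,i["mtx"],i["world_to_cam"],[k for k in i])
    for t in("rack","support","support_back","navy_book","green_book","crimson_book","sunset_book","grey_book","pencil_cup","stapler","label_roll"):
        print(t,[(d["p"],d["point"]) for d in viewer.boxes_of(t,c)[:2]])
E
```

```text
clock 0.0
position [0.23767167 0.63178493 0.40401509]
eef_rot [ 1.78933159e-01  9.83861069e-01 -5.54866426e-04 -1.19057198e-04]
wrist_force [-0.35063643  0.01139783  0.23625733]
grip_width 1.001349936689174
top [[403.45544491   0.         317.01979674]
 [  0.         403.45544491 196.60092306]
 [  0.           0.           1.        ]] [[ 0.29452865 -0.95562611 -0.00562236  0.14118417]
 [ 0.74181278  0.22491339  0.6317656  -0.5691864 ]
 [-0.60246716 -0.19024381  0.7751391  -0.51292405]
 [ 0.          0.          0.          1.        ]] ['mtx', 'world_to_cam']
rack [(0.97, [0.5436, 0.2208, 0.0091]), (0.67, [0.4645, 0.4635, 0.2477])]
support [(0.95, [0.565, 0.2047, 0.0459])]
support_back [(0.56, [0.5669, 0.1991, 0.0421])]
navy_book [(0.83, [0.4701, 0.4641, 0.2457])]
green_book [(0.63, [0.4665, 0.3979, 0.2341]), (0.62, [0.5452, 0.226, 0.0125])]
crimson_book [(0.64, [0.4192, 0.4156, 0.2235])]
sunset_book [(0.65, [0.4647, 0.3599, 0.215])]
grey_book []
pencil_cup [(0.92, [0.7017, 0.2259, 0.0783]), (0.26, [0.4688, 0.36, 0.2143])]
stapler [(0.66, [0.3965, 0.1869, 0.0361]), (0.39, [0.5208, 0
[... 419 characters left out ...]
1.        ]] ['mtx', 'world_to_cam']
rack [(0.78, [0.6061, 0.3308, 0.0115])]
support [(0.82, [0.5926, 0.2343, 0.073]), (0.36, [0.5847, 0.4798, 0.2055])]
support_back [(0.96, [0.5887, 0.2332, 0.0715])]
navy_book [(0.88, [0.5857, 0.4781, 0.2086]), (0.67, [0.6048, 0.3276, 0.0098])]
green_book [(0.87, [0.6044, 0.423, 0.1976]), (0.56, [0.6043, 0.3659, 0.1651])]
crimson_book [(0.61, [0.5638, 0.4404, 0.2262])]
sunset_book [(0.86, [0.6047, 0.3702, 0.1676])]
grey_book [(0.72, [0.6191, 0.364, 0.2078]), (0.17, [0.5847, 0.4779, 0.2057])]
pencil_cup [(0.62, [0.4187, 0.1914, 0.0331]), (0.6, [0.7321, 0.2369, 0.087])]
stapler [(0.76, [0.4182, 0.1904, 0.0328]), (0.32, [0.6066, 0.4246, 0.1974])]
label_roll []
```

View pics/top0.png

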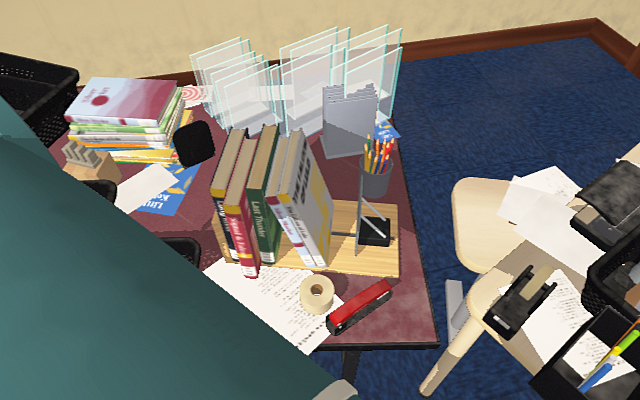

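View pics/side0.png

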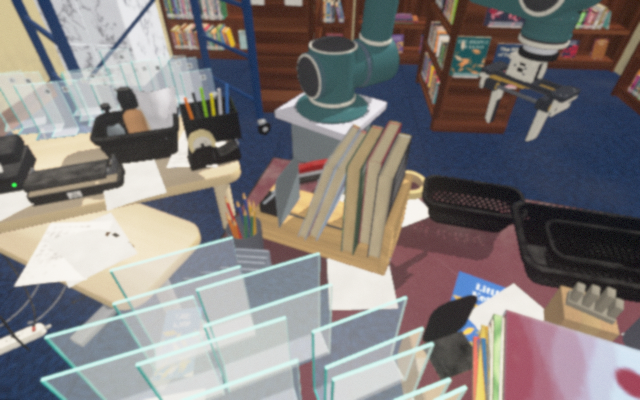

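The top view shows the rack's front edge running to its open corner near (399,275). The crimson book sticks out at (247,275), the support plate is at (362,215) and its shoe at (375,235). The stapler is at (360,305) and the label roll at (317,294). Next I zoom in to get the rack pose.

```bash
cat > h.py <<'E'
import numpy as np, cv2
from rig import telemetry, viewer, robot
def px2w(c,u,v,z):
    i=viewer.camera_info(c);T=np.array(i["world_to_cam"]);K=np.array(i["mtx"])
    d=np.linalg.inv(K)@[u,v,1];d=np.array([d[0],-d[1],-d[2]])
    R=T[:3,:3];o=-R.T@T[:3,3];d=R.T@d
    return o+d*(z-o[2])/d[2]
def w2px(c,p):
    i=viewer.camera_info(c);T=np.array(i["world_to_cam"]);K=np.array(i["mtx"])
    q=T[:3,:3]@np.asarray(p)+T[:3,3];q=K@[q[0],-q[1],-q[2]];return q[:2]/q[2]
E
python3 - <<'E'
import cv2
im=cv2.imread("pics/top0.png")[180:300,220:420]
cv2.imwrite("pics/topz.png",cv2.resize(im,None,fx=4,fy=4,interpolation=cv2.INTER_CUBIC))
E
```

```text
(no output)
```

View pics/topz.png

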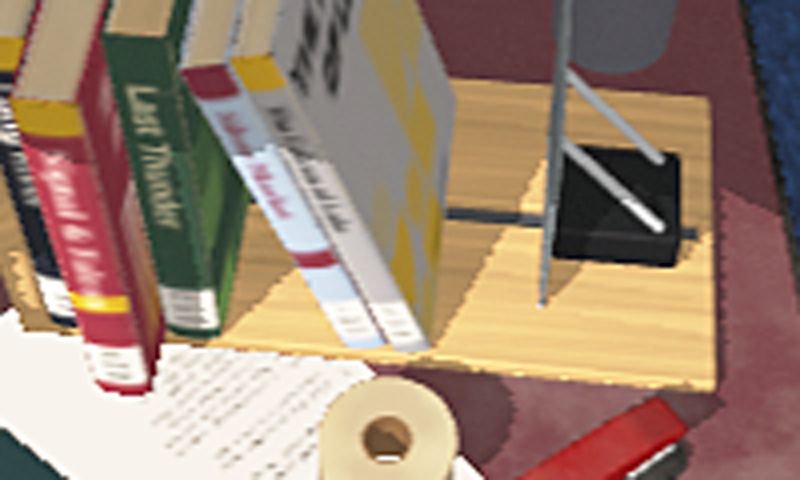

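Run:
```python
from h import *
f=lambda a,b,z:px2w("top",220+a/4,180+b/4,z)
A=f(714,378,.012);B=f(711,98,.012);C=f(250,341,.012)
print("corner",A,B,np.linalg.norm(A-B),"front",C)
u=B-A;print("rack x dir from side",np.degrees(np.arctan2(u[1],u[0])))
u=C-A;print("rack y dir from front",np.degrees(np.arctan2(u[1],u[0])))
print("shoe rear top",f(680,154,.043),f(677,240,.043),"bot",f(673,265,.014))
print("stapler far tip",f(680,410,.05), "spine feet crimson",f(130,390,.012),"green",f(190,335,.012),"sun",f(360,345,.012),"grey",f(405,348,.012))
print("stapler px",[px2w("top",*p,.05).round(3) for p in((390,281),(330,325))])
```

```text
corner [0.50240796 0.12700794 0.012     ] [0.68351333 0.16026964 0.012     ] 0.18413444981663574 front [0.45304334 0.36301131 0.012     ]
rack x dir from side 10.40693034894271
rack y dir from front 101.81417805369317
shoe rear top [0.61460031 0.1699213  0.043     ] [0.55900357 0.16109196 0.043     ] bot [0.56231908 0.15999779 0.014     ]
stapler far tip [0.45863382 0.14164222 0.05      ] spine feet crimson [0.40831569 0.41207725 0.012     ] green [0.44720476 0.39442695 0.012     ] sun [0.46758997 0.30714536 0.012     ] grey [0.472752   0.28413018 0.012     ]
stapler px [array([0.462, 0.142, 0.05 ]), array([0.344, 0.229, 0.05 ])]
```

```bash
cat >> h.py <<'E'
from scipy.spatial.transform import Rotation as R
O=np.array([.5585,.318,0]);YAW=np.radians(11.2)
XD=np.array([np.cos(YAW),np.sin(YAW),0]);YD=np.array([-np.sin(YAW),np.cos(YAW),0]);ZD=np.array([0,0,1.])
def rk(x,y,z): return O+x*XD+y*YD+z*ZD
def torack(p): p=np.asarray(p)-O; return np.array([p@XD,p@YD,p[2]])
def step(p,Rt=None):
    o=telemetry.get_obs();R0=R.from_quat(o["eef_rot"])
    d=R0.inv().apply(np.asarray(p)-o["position"])*100
    r=(R0.inv()*Rt).as_rotvec() if Rt is not None else np.zeros(3)
    return d.round(2),r.round(3)
# tool y along rack +x, z down: x = y cross z
RP=R.from_matrix(np.column_stack([np.cross(XD,-ZD),XD,-ZD]))
E
python3 - <<'E'
from h import *
print(R.from_quat(telemetry.get_obs()["eef_rot"]).as_matrix().round(3), RP.as_matrix().round(3))
print(step(rk(-.015,-.2,.53),RP))
E
```

```text
[[-0.936  0.352  0.   ]
 [ 0.352  0.936 -0.   ]
 [-0.    -0.    -1.   ]] [[-0.194  0.981  0.   ]
 [ 0.981  0.194  0.   ]
 [ 0.     0.    -1.   ]]
(array([-50.35, -35.86, -12.52]), array([0.   , 0.   , 1.016]))
```

Units first: shifts go in shares of 80 cm and turns go in shares of pi rad. So -50.35 cm / 80 = -0.6294, -35.85 cm / 80 = -0.4481, 1.016 rad / 3.1416 = 0.3234.

send_rows(targets=[0,0,0,-0.1563,0,0,0,0,0,0,-0.1563,0,0,0,0,0,0,-0.1563,0,0,0,0,-0.6294,-0.4481,-0.1563,0,0,0.3234,0,-0.6294,-0.4481,-0.1563,0,0,0.3234,0,-0.6294,-0.4481,-0.1563,0,0,0.3234,0,-0.6294,-0.4481,-0.1563,0,0,0.3234,0,-0.6294,-0.4481,-0.1563,0,0,0.3234,0,-0.6294,-0.4481,-0.1563,0,0,0.3234,0,-0.6294,-0.4481,-0.1563,0,0,0.3234])

```text
clock: 2.2
position: [0.4336, 0.3395, 0.53]
eef_rot: [0.637, 0.771, 0.0, 0.0]
wrist_force: [1.0, 0.5, 0.0]
grip_width: 0.189
finger_force: 0.0
```

Run:
```python
from h import *
print(step(rk(-.015,-.2,.53),RP))
```

```text
(array([-24.47,  10.49,  -0.  ]), array([ 0.001, -0.   , -0.006]))
```

Scaled: -24.5 cm / 80 = -0.3063, 10.5 cm / 80 = 0.1313.

send_rows(targets=[0,-0.3063,0.1313,0,0,0,0,0,-0.3063,0.1313,0,0,0,0,0,-0.3063,0.1313,0,0,0,0,0,-0.3063,0.1313,0,0,0,0,0,-0.3063,0.1313,0,0,0,0,0,-0.3063,0.1313,0,0,0,0,0,-0.3063,0.1313,0,0,0,0,0,-0.3063,0.1313,0,0,0,0])

```text
clock: 3.0
position: [0.5833, 0.1218, 0.5298]
eef_rot: [0.635, 0.772, 0.0, -0.0]
wrist_force: [-0.2, 0.9, -0.3]
grip_width: 0.001
finger_force: 0.0
```

Run:
```python
from h import *
o=telemetry.get_obs();print(o["position"],torack(o["position"]),o["wrist_force"],o["grip_width"])
for z in(.3,.214):print(step(rk(-.015,-.2,z),RP))
im=viewer.snapshot("wrist");print(viewer.boxes_of("support_back","wrist")[:2],viewer.boxes_of("support","wrist")[:2],viewer.boxes_of("pencil_cup","wrist")[:1])
cv2.imwrite("pics/w1.png",im[:,:,::-1])
```

```text
[0.58330981 0.12179752 0.52976712] [-0.01377195 -0.19728476  0.52976712] [-0.20343609  0.8951223  -0.28989132] 0.0013278633008317964
(array([-0.28, -0.12, 22.98]), array([-0.   , -0.   , -0.001]))
(array([-0.28, -0.12, 31.58]), array([-0.   , -0.   , -0.001]))
[{'point': [0.5825, 0.2207, 0.0419], 'p': 0.58}] [{'point': [0.5779, 0.2164, 0.0428], 'p': 0.55}, {'point': [0.5529, 0.2987, 0.0507], 'p': 0.4}] [{'point': [0.7347, 0.2337, 0.0803], 'p': 0.98}]
```

View pics/w1.png

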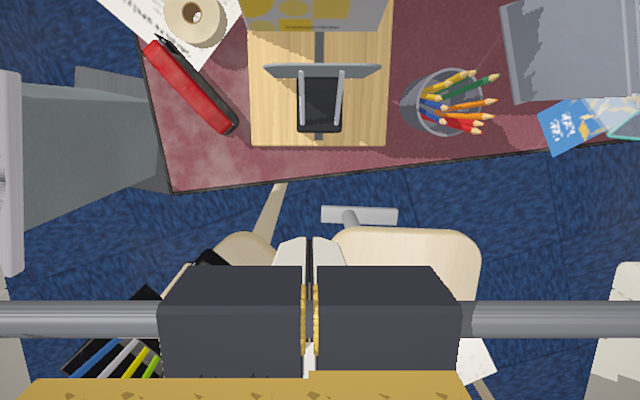

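The wrist view shows the shoe's rear face centred at about (319,132), square with the fingers. The pencil cup at (450,105) is clear to the right. I now go down behind the shoe.

Scaled: 31.6 cm / 80 = 0.395, -0.3 cm / 80 = -0.0038.

send_rows(targets=[0,-0.0038,-0.0013,0.395,0,0,0,0,-0.0038,-0.0013,0.395,0,0,0,0,-0.0038,-0.0013,0.395,0,0,0,0,-0.0038,-0.0013,0.395,0,0,0,0,-0.0038,-0.0013,0.395,0,0,0,0,-0.0038,-0.0013,0.395,0,0,0,0,-0.0038,-0.0013,0.395,0,0,0,0,-0.0038,-0.0013,0.395,0,0,0,0,-0.0038,-0.0013,0.395,0,0,0])

```text
clock: 4.1
position: [0.5838, 0.1187, 0.2163]
eef_rot: [0.635, 0.773, 0.001, 0.001]
wrist_force: [0.9, 0.6, 1.1]
grip_width: 0.001
finger_force: 0.0
```

Run:
```python
from h import *
o=telemetry.get_obs();print(torack(o["position"]),o["wrist_force"])
print(step(rk(-.015,-.155,.214),RP))
```

```text
[-0.0139151  -0.20038433  0.21626547] [0.89184716 0.6294145  1.08742503]
(array([ 4.54, -0.11,  0.23]), array([ 0.002,  0.   , -0.   ]))
```

send_rows(targets=[0,0.0063,-0.0013,0.0025,0,0,0,0,0.0125,-0.0013,0.0025,0,0,0,0,0.0188,-0.0013,0.0025,0,0,0,0,0.025,-0.0013,0.0025,0,0,0,0,0.0313,-0.0013,0.0025,0,0,0,0,0.0375,-0.0013,0.0025,0,0,0,0,0.0438,-0.0013,0.0025,0,0,0,0,0.05,-0.0013,0.0025,0,0,0,0,0.0563,-0.0013,0.0025,0,0,0,0,0.0625,-0.0013,0.0025,0,0,0])

```text
clock: 5.1
position: [0.5724, 0.1674, 0.2117]
eef_rot: [0.635, 0.773, -0.0, 0.0]
wrist_force: [0.9, -2.5, 0.3]
grip_width: 0.006
finger_force: 1.4
```

Scaled: 4 cm / 80 = 0.05, 3.6 cm / 80 = 0.045.

send_rows(targets=[0,0.005,0,0,0,0,0,0,0.01,0,0,0,0,0,0,0.015,0,0,0,0,0,0,0.02,0,0,0,0,0,0,0.025,0,0,0,0,0,0,0.03,0,0,0,0,0,0,0.035,0,0,0,0,0,0,0.04,0,0,0,0,0,0,0.045,0,0,0,0,0,0,0.05,0,0,0,0,0])

```text
clock: 6.1
position: [0.5647, 0.2066, 0.2118]
eef_rot: [0.635, 0.773, -0.0, 0.0]
wrist_force: [2.1, -9.1, 0.5]
grip_width: 0.006
finger_force: 4.6
```

Run:
```python
from h import *
o=telemetry.get_obs();print(torack(o["position"]),o["wrist_force"])
print(step(rk(-.015,-.05,.214),RP))
cv2.imwrite("pics/top2.png",viewer.snapshot("top")[:,:,::-1])
```

```text
[-0.01556548 -0.11051908  0.21177356] [ 2.11325688 -9.14600935  0.52269368]
(array([ 6.05,  0.05, -0.23]), array([ 0.,  0., -0.]))
```

View pics/top2.png

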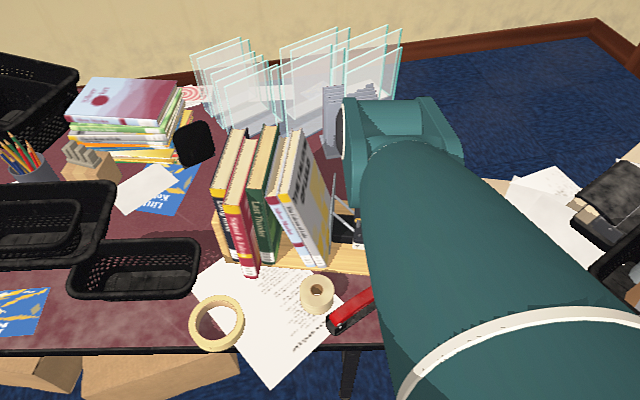

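The top view shows the support at (335,215) starting to meet the grey book, with the books still in order and the cup, stapler and roll untouched. I keep pushing.

Scaled: 4 cm / 80 = 0.05, 3.6 cm / 80 = 0.045.

send_rows(targets=[0,0.005,0,0,0,0,0,0,0.01,0,0,0,0,0,0,0.015,0,0,0,0,0,0,0.02,0,0,0,0,0,0,0.025,0,0,0,0,0,0,0.03,0,0,0,0,0,0,0.035,0,0,0,0,0,0,0.04,0,0,0,0,0,0,0.045,0,0,0,0,0,0,0.05,0,0,0,0,0])

```text
clock: 7.15
position: [0.5571, 0.2454, 0.2117]
eef_rot: [0.635, 0.773, -0.0, 0.001]
wrist_force: [3.8, -7.6, -0.7]
grip_width: 0.004
finger_force: 4.2
```

Run:
```python
from h import *
o=telemetry.get_obs();print(torack(o["position"]),o["wrist_force"])
im=viewer.snapshot("top")
a=im[100:300,180:400];b=viewer.snapshot("side")[100:280,220:440]
cv2.imwrite("pics/c3.png",np.hstack([cv2.resize(a,(400,364)),cv2.resize(b,(400,364))])[:,:,::-1])
```

```text
[-0.01551373 -0.07089564  0.2117385 ] [ 3.80489434 -7.59423077 -0.73320973]
```

View pics/c3.png

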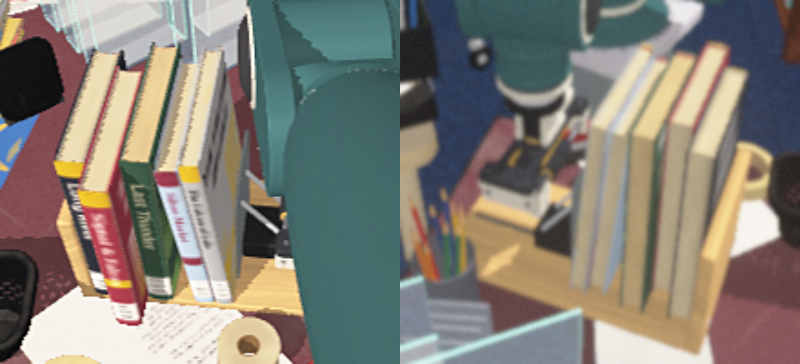

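The two leaning books are nearly upright and nothing else has moved. I finish the push more slowly and watch the force.

Scaled: 2 cm / 80 = 0.025, 1.8 cm / 80 = 0.0225.

send_rows(targets=[0,0.0025,0,0,0,0,0,0,0.005,0,0,0,0,0,0,0.0075,0,0,0,0,0,0,0.01,0,0,0,0,0,0,0.0125,0,0,0,0,0,0,0.015,0,0,0,0,0,0,0.0175,0,0,0,0,0,0,0.02,0,0,0,0,0,0,0.0225,0,0,0,0,0,0,0.025,0,0,0,0,0])

```text
clock: 8.25
position: [0.5532, 0.265, 0.2118]
eef_rot: [0.635, 0.773, -0.0, 0.0]
wrist_force: [3.7, -6.7, -0.3]
grip_width: 0.0
finger_force: 3.9
```

Scaled: 0.5 cm / 80 = 0.0063, 0.4 cm / 80 = 0.005.

send_rows(targets=[0,0.0013,0,0,0,0,0,0,0.0025,0,0,0,0,0,0,0.0038,0,0,0,0,0,0,0.005,0,0,0,0,0,0,0.0063,0,0,0,0,0])

```text
clock: 8.75
position: [0.5523, 0.2695, 0.2118]
eef_rot: [0.635, 0.773, -0.001, 0.001]
wrist_force: [6.2, -17.1, 1.7]
grip_width: 0.001
finger_force: 9.4
```

Scaled: 0.2 cm / 80 = 0.0025, 0.1 cm / 80 = 0.0013.

send_rows(targets=[0,0.0013,0,0,0,0,0,0,0.0025,0,0,0,0,0])

```text
clock: 8.95
position: [0.5522, 0.2706, 0.2117]
eef_rot: [0.635, 0.772, -0.002, 0.002]
wrist_force: [6.5, -30.7, 4.8]
grip_width: 0.005
finger_force: 15.7
```

Run:
```python
from h import *
o=telemetry.get_obs();print(torack(o["position"]),o["wrist_force"])
im=viewer.snapshot("top")
a=im[100:300,180:400];b=viewer.snapshot("side")[100:280,220:440]
cv2.imwrite("pics/c4.png",np.hstack([cv2.resize(a,(400,364)),cv2.resize(b,(400,364))])[:,:,::-1])
```

```text
[-0.01541002 -0.0452384   0.21174824] [  6.48851886 -30.73577755   4.83622872]
```

View pics/c4.png

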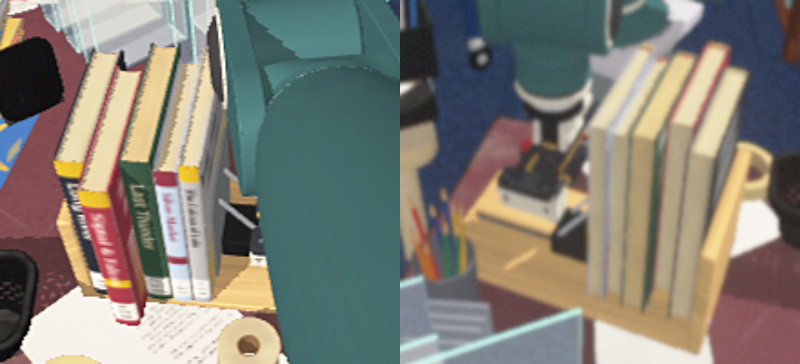

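The row is tight at about 30 N, with every book upright. I back off, lift, and set up to push the crimson book in.

Scaled: -32 cm / 80 = -0.4, -30 cm / 80 = -0.375.

send_rows(targets=[0,-0.025,0,0,0,0,0,0,-0.05,0,0,0,0,0,0,-0.05,0,-0.0625,0,0,0,0,-0.05,0,-0.125,0,0,0,0,-0.05,0,-0.1875,0,0,0,0,-0.05,0,-0.25,0,0,0,0,-0.05,0,-0.3125,0,0,0,0,-0.05,0,-0.375,0,0,0,0,-0.05,0,-0.4,0,0,0,0,-0.05,0,-0.4,0,0,0])

```text
clock: 10.05
position: [0.5589, 0.233, 0.5357]
eef_rot: [0.635, 0.773, 0.002, 0.001]
wrist_force: [-0.2, -0.4, -0.1]
grip_width: 0.003
finger_force: 0.0
```

```bash
cat >> h.py <<'E'
_z=(XD-ZD)/np.sqrt(2)
RT=R.from_matrix(np.column_stack([np.cross(YD,_z),YD,_z]))
def tip(x,y,z): return rk(x,y,z)-.186*_z
E
python3 - <<'E'
from h import *
o=telemetry.get_obs();print(torack(o["position"]),o["wrist_force"],o["joint_positions"])
print(tip(-.2,.125,.35),step(tip(-.2,.125,.35),RT))
for c in("top","side"):
  for t in("crimson_book","green_book","support"):print(c,t,[(d["p"],torack(d["point"]).round(3)) for d in viewer.boxes_of(t,c)[:1]] if viewer.snapshot(c) is not None else 0)
im=viewer.snapshot("top")[180:300,200:400]
cv2.imwrite("pics/t5.png",cv2.resize(im,None,fx=4,fy=4,interpolation=cv2.INTER_CUBIC)[:,:,::-1])
E
```

```text
[-0.01612639 -0.0834226   0.53565444] [-0.17694334 -0.37360066 -0.14717713] [ 3.52800369e-01 -4.09065940e-02  1.39320378e+00  6.28380836e-04
  1.78426674e+00  1.57476281e-01]
[0.20901263 0.37622646 0.48152186] (array([ 20.83, -31.57,   5.29]), array([-0.609, -0.611, -1.484]))
top crimson_book [(0.76, array([-0.119,  0.125,  0.223]))]
top green_book []
top support [(0.76, array([-0.011,  0.011,  0.045]))]
side crimson_book [(0.78, array([0.03 , 0.121, 0.223]))]
side green_book [(0.49, array([0.057, 0.154, 0.204]))]
side support [(0.66, array([ 0.024, -0.013,  0.041]))]
```

View pics/t5.png

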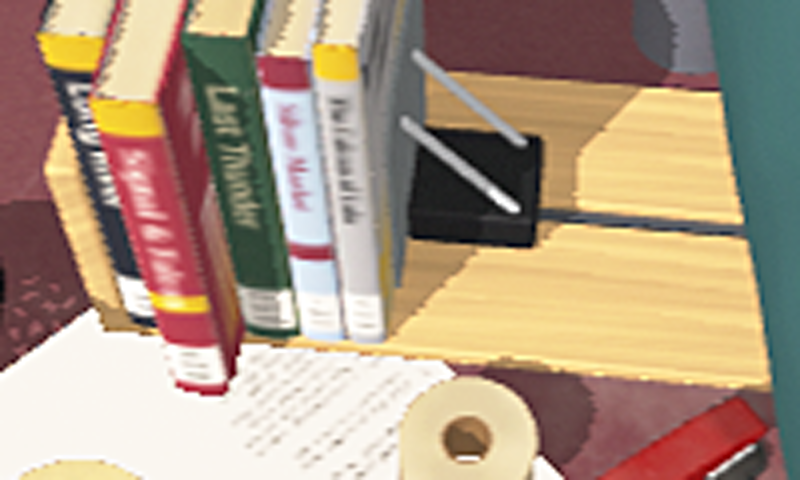

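The top crop shows the support shut against the row and all books upright. Only crimson is out, with its foot at (205,388), while the other spines lie along the front edge. I move round to the front with the tool tilted 45°.

Scaled: -31.6 cm / 80 = -0.395, 20.8 cm / 80 = 0.26, -1.484 rad / 3.1416 = -0.4724.

send_rows(targets=[0,0.26,-0.395,0.0663,-0.1939,-0.1945,-0.4724,0,0.26,-0.395,0.0663,-0.1939,-0.1945,-0.4724,0,0.26,-0.395,0.0663,-0.1939,-0.1945,-0.4724,0,0.26,-0.395,0.0663,-0.1939,-0.1945,-0.4724,0,0.26,-0.395,0.0663,-0.1939,-0.1945,-0.4724,0,0.26,-0.395,0.0663,-0.1939,-0.1945,-0.4724,0,0.26,-0.395,0.0663,-0.1939,-0.1945,-0.4724,0,0.26,-0.395,0.0663,-0.1939,-0.1945,-0.4724,0,0.26,-0.395,0.0663,-0.1939,-0.1945,-0.4724,0,0.26,-0.395,0.0663,-0.1939,-0.1945,-0.4724])

```text
clock: 11.7
position: [0.208, 0.3761, 0.4787]
eef_rot: [0.005, 0.939, 0.033, 0.342]
wrist_force: [0.4, -0.4, 0.4]
grip_width: 0.002
finger_force: 0.0
```

Run:
```python
from h import *
o=telemetry.get_obs();print(torack(o["position"]),o["joint_positions"])
print(step(tip(-.2,.125,.35),RT))
```

```text
[-0.33255573  0.12504569  0.47874728] [ 1.15948986 -0.53154957  1.91805676 -0.61116634  1.40420861 -0.40589179]
(array([-0.26,  0.03, -0.15]), array([-0.075, -0.08 , -0.179]))
```

Scaled: -0.3 cm / 80 = -0.0038, -0.1 cm / 80 = -0.0013, -0.179 rad / 3.1416 = -0.057.

send_rows(targets=[0,-0.0038,0,-0.0013,-0.0239,-0.0255,-0.057,0,-0.0038,0,-0.0013,-0.0239,-0.0255,-0.057,0,-0.0038,0,-0.0013,-0.0239,-0.0255,-0.057])

```text
clock: 12.0
position: [0.2106, 0.3752, 0.4815]
eef_rot: [-0.087, 0.92, 0.037, 0.38]
wrist_force: [-1.0, -0.4, 0.2]
grip_width: 0.005
finger_force: 0.0
```

Run:
```python
from h import *
print(step(tip(-.18,.123,.07),RT))
```

```text
(array([18.45, -0.13, 21.15]), array([-0.003, -0.002, -0.007]))
```

Scaled: 21.1 cm / 80 = 0.2638, 18.4 cm / 80 = 0.23.

send_rows(targets=[0,0.23,-0.0013,0.2638,0,0,0,0,0.23,-0.0013,0.2638,0,0,0,0,0.23,-0.0013,0.2638,0,0,0,0,0.23,-0.0013,0.2638,0,0,0,0,0.23,-0.0013,0.2638,0,0,0,0,0.23,-0.0013,0.2638,0,0,0,0,0.23,-0.0013,0.2638,0,0,0,0,0.23,-0.0013,0.2638,0,0,0])

```text
clock: 12.8
position: [0.2293, 0.3789, 0.2031]
eef_rot: [-0.086, 0.92, 0.037, 0.38]
wrist_force: [-0.5, 0.1, -0.1]
grip_width: 0.007
finger_force: 0.0
```

Run:
```python
from h import *
o=telemetry.get_obs();print(torack(o["position"]+.186*R.from_quat(o["eef_rot"]).as_matrix()[:,2]),o["wrist_force"])
print(step(tip(-.18,.123,.07),RT),step(tip(-.14,.123,.07),RT))
im=viewer.snapshot("top")[180:330,180:380]
cv2.imwrite("pics/t6.png",cv2.resize(im,None,fx=4,fy=4,interpolation=cv2.INTER_CUBIC)[:,:,::-1])
```

```text
[-0.17989484  0.12286305  0.07123546] [-0.53704995  0.0969812  -0.09954906]
(array([ 0.14, -0.07,  0.08]), array([-0.005, -0.002, -0.008])) (array([-2.7 , -0.04,  2.9 ]), array([-0.005, -0.002, -0.008]))
```

View pics/t6.png

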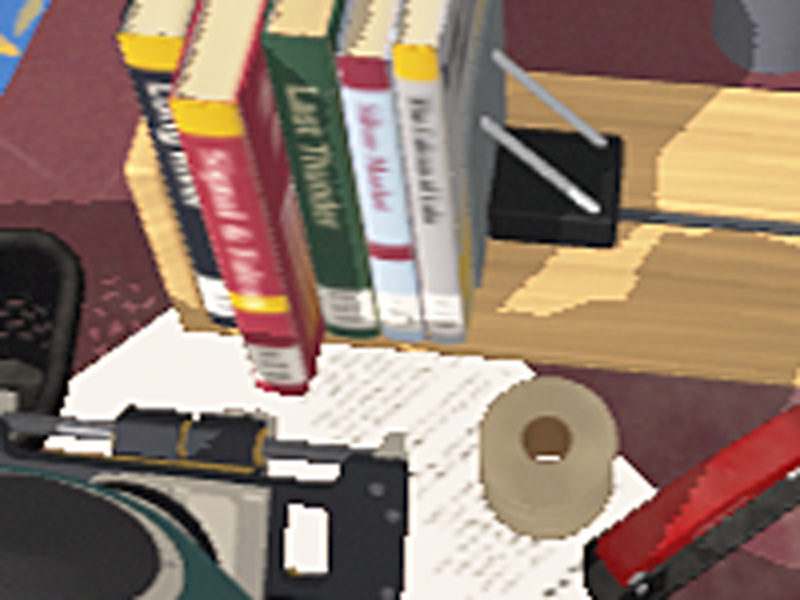

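Run:
```python
from h import *
q=lambda *p:((w2px("top",rk(*p))-[180,180])*4).round()
for n,p in dict(tip=(-.18,.123,.07),spine_lo=(-.129,.123,.012),spine_at=(-.129,.123,.07),navyL=(-.095,.172,.012),panelfoot=(-.095,.19,.012),navyR=(-.095,.14,.012),greenR=(-.095,.08,.012),greyR=(-.095,.035,.012)).items():print(n,q(*p))
```

```text
tip [248. 429.]
spine_lo [287. 390.]
spine_at [271. 333.]
navyL [209. 324.]
panelfoot [176. 321.]
navyR [269. 329.]
greenR [381. 339.]
greyR [466. 347.]
```

The model projections match the picture: crimson foot at (287,390) and green corner at (381,339). The tip is lined up with crimson, so I push.

Scaled: 4.2 cm / 80 = 0.0525, -4 cm / 80 = -0.05.

send_rows(targets=[0,-0.0175,0,0.0175,0,0,0,0,-0.0313,0,0.0338,0,0,0,0,-0.035,0,0.0375,0,0,0,0,-0.0388,0,0.0413,0,0,0,0,-0.0425,0,0.045,0,0,0,0,-0.0463,0,0.0488,0,0,0,0,-0.05,0,0.0525,0,0,0])

```text
clock: 13.55
position: [0.2856, 0.3899, 0.2027]
eef_rot: [-0.086, 0.92, 0.038, 0.381]
wrist_force: [-16.2, -4.6, 9.8]
grip_width: 0.005
finger_force: 8.3
```

Scaled: -0.8 cm / 80 = -0.01, -0.6 cm / 80 = -0.0075.

send_rows(targets=[0,-0.0025,0,0.0025,0,0,0,0,-0.005,0,0.005,0,0,0,0,-0.0075,0,0.0075,0,0,0,0,-0.01,0,0.01,0,0,0])

```text
clock: 13.95
position: [0.2967, 0.3921, 0.2027]
eef_rot: [-0.086, 0.92, 0.038, 0.381]
wrist_force: [-15.2, -4.8, 9.7]
grip_width: 0.006
finger_force: 7.8
```

Run:
```python
from h import *
o=telemetry.get_obs();print(torack(o["position"]+.186*R.from_quat(o["eef_rot"]).as_matrix()[:,2]),o["wrist_force"])
im=viewer.snapshot("top")[180:300,200:360]
cv2.imwrite("pics/t7.png",cv2.resize(im,None,fx=5,fy=5,interpolation=cv2.INTER_CUBIC)[:,:,::-1])
```

```text
[-0.1109517   0.12310075  0.07116014] [-15.23531846  -4.79796628   9.66202306]
```

View pics/t7.png

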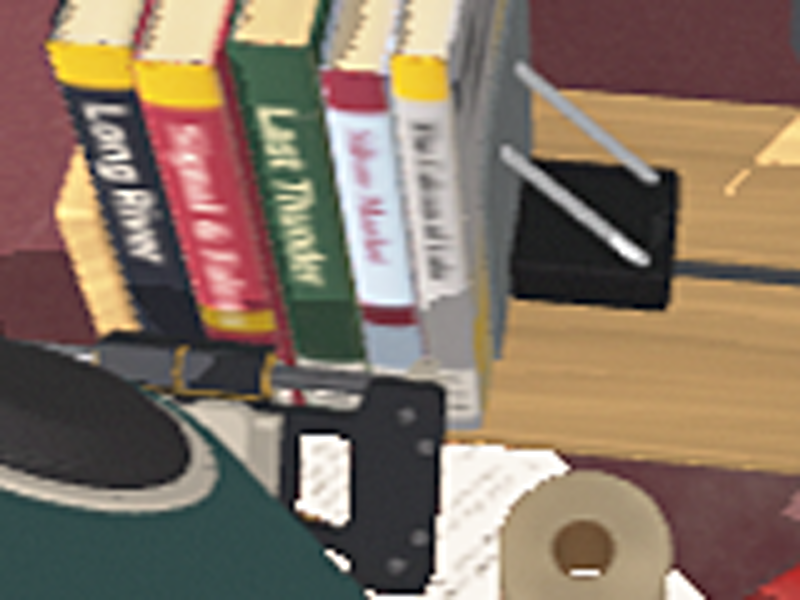

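Crimson has moved most of the way in, with its top spine edge at (177,66) in the crop. I compare the spine tops with the model to get what is left.

Run:
```python
from h import *
top=dict(navy=(.156,.235,90,45),crimson=(.125,.240,177,66),green=(.095,.242,270,42),sunset=(.068,.230,356,73),grey=(.0455,.240,421,58))
for n,(y,h,a,b) in top.items():
    p=px2w("top",200+a/5,180+b/5,.012+h);print(n,torack(p).round(4), ((w2px("top",rk(-.095,y,.012+h))-[200,180])*5).round())
```

```text
navy [-0.0933  0.1562  0.247 ] [89. 49.]
crimson [-0.1034  0.1235  0.252 ] [178.  46.]
green [-0.0919  0.0948  0.254 ] [267.  49.]
sunset [-0.0925  0.0672  0.242 ] [352.  79.]
grey [-0.0922  0.0448  0.252 ] [417.  64.]
```

Scaled: -0.65 cm / 80 = -0.0081, -0.55 cm / 80 = -0.0069.

send_rows(targets=[0,-0.0025,0,0.0025,0,0,0,0,-0.005,0,0.005,0,0,0,0,-0.0069,0,0.0069,0,0,0,0,-0.0081,0,0.0081,0,0,0,0,-0.0081,0,0.0081,0,0,0])

```text
clock: 14.5
position: [0.3058, 0.3938, 0.2027]
eef_rot: [-0.086, 0.92, 0.038, 0.381]
wrist_force: [-12.7, -3.9, 8.7]
grip_width: 0.002
finger_force: 6.4
```

Scaled: -7 cm / 80 = -0.0875, -4 cm / 80 = -0.05.

send_rows(targets=[0,0.0125,0,-0.0125,0,0,0,0,0.05,0,-0.05,0,0,0,0,0.0875,0,-0.0875,0,0,0,0,0.0875,0,-0.0875,0,0,0])

```text
clock: 14.9
position: [0.2053, 0.3741, 0.2013]
eef_rot: [-0.087, 0.92, 0.038, 0.38]
wrist_force: [0.0, -0.4, 0.9]
grip_width: 0.001
finger_force: 0.0
```

Run:
```python
from h import *
im=viewer.snapshot("top")[180:300,200:360]
cv2.imwrite("pics/t8.png",cv2.resize(im,None,fx=5,fy=5,interpolation=cv2.INTER_CUBIC)[:,:,::-1])
```

```text
(no output)
```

View pics/t8.png

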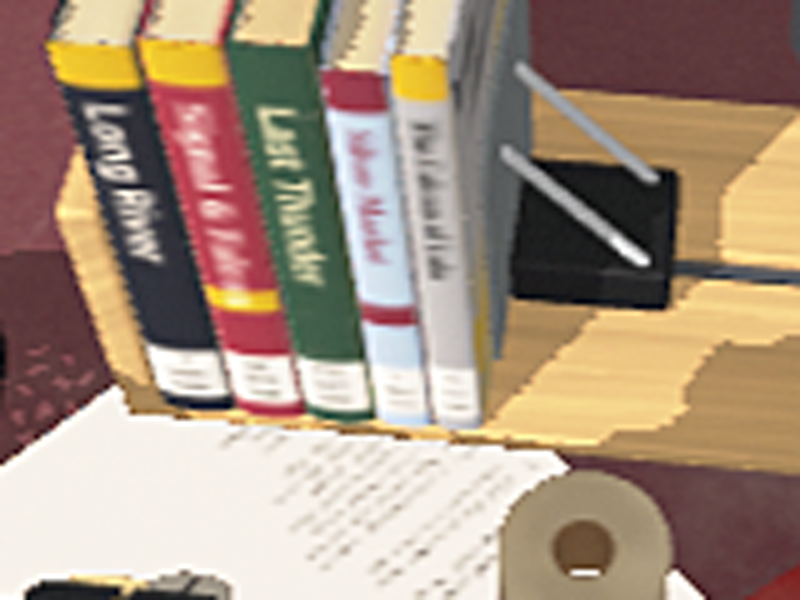

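All five spine feet now lie in one line along the front edge, from (195,406) to (457,427). I check this numerically.

Run:
```python
from h import *
for n,a,b in(("navy",195,406),("crim",268,413),("green",340,418),("sun",403,423),("grey",457,427),("edge",540,437),("edge",700,452),("edgeL",140,403)):
    print(n,torack(px2w("top",200+a/5,180+b/5,.012)).round(4))
print("crimtop",torack(px2w("top",200+182/5,180+42/5,.252)).round(4),"shoe rear top edge",torack(px2w("top",200+679/5,180+172/5,.043)).round(4))
print(telemetry.get_obs()["wrist_force"])
```

```text
navy [-0.0943  0.1576  0.012 ]
crim [-0.0945  0.1262  0.012 ]
green [-0.0939  0.0956  0.012 ]
sun [-0.0936  0.0688  0.012 ]
grey [-0.0932  0.046   0.012 ]
edge [-0.0944  0.0109  0.012 ]
edge [-0.0947 -0.0561  0.012 ]
edgeL [-0.0952  0.1812  0.012 ]
crimtop [-0.0931  0.1242  0.252 ] shoe rear top edge [ 0.0257 -0.0374  0.043 ]
[ 0.29046562 -0.0475153  -0.0747275 ]
```

```bash
python3 -c "
from rig import robot
print(robot.job_done())"
```

```text
the job is handed in; nothing more can be done
None
```

I handed the job in at about 15 s: the support was pushed tight (about 30 N) against five upright books, every spine measured within about 2 mm of the front edge, and the cup, stapler and label roll were not touched; no verdict came back.

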